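# Dispense one tablet and slide it onto the blue bay

## Task

Press the red plunger of the tablet dispenser fully down once and let it come back up, so that a single tablet comes out onto the dispenser's tray. Then, with the fingertips, push that tablet sideways along the tray until it lies wholly on the blue pad; slide it, do not pick it up. Leave the tablet on the yellow pad, the tablets still in the magazine and the other things on the bench as they are.

Things in the scene. Friction and masses are not known exactly. Their poses are not given: they have to be found in the camera images.
- dispenser: Tablet dispenser, fixed to the bench: clear magazine tube with a red cap, a white body behind it with the red plunger on top, and a long low tray across its front. Origin on the bench, on the magazine's axis; z up, -x points out of the outlet, y runs along the tray. The body lies at x = 22 to 101 mm, y within 27 mm either side (35 mm near the bench), 86 mm high.
- tray_mid (a point): middle of the tray's floor, 10 mm above the bench, at x = -42 mm, y = 0 in the dispenser's frame, where an ejected tablet comes to lie to within 3 mm (a quick press may send it some mm further). Axes as the dispenser's. The floor is 44 mm by 240 mm (along y), smooth, inside 8 mm high fences (tops 18 mm above the bench) that guide a tablet pushed along it to the end stops.
- magazine_top (a point): top of the magazine's red cap, on its axis, 66 mm above the bench; the cap is 40 mm in diameter, so it begins 22 mm from the middle line of the tray. The tube holds four tablets. Each full press pushes the lowest one out; when the plunger rises the next drops into its place, and a second press would eject that too.
- plunger (a joint): travel of the plunger, m: 0 up, 0.020 fully down (hard stop). A spring brings it back up by itself; it takes about 2 N to start and 7 N fully down. The tablet leaves the magazine only near the end of the travel.
- plunger_top (a point): centre of the top face of the plunger's red round cap (32 mm diameter, 8 mm thick); at rest 122 mm above the bench, at x = 65 mm, y = 0 in the dispenser's frame. It moves down with the plunger.
- tablet1_center (a point): centre of the lowest tablet in the magazine, the one that comes out: white round disc, 28 mm diameter, 10 mm thick, about 13 g, lying flat. On the tray floor its centre is 15 mm above the bench.
- tablet2_center (a point): centre of the second tablet in the magazine (same size), stays in
- tablet3_center (a point): centre of the third tablet in the magazine, stays in
- tablet4_center (a point): centre of the fourth (top) tablet in the magazine, stays in
- pad_blue: blue pad let flush into the tray floor at one end of the tray (which end varies): 44 mm along its x (across the tray) by 50 mm along its y (along the tray), reaching to the end stop. Origin at the middle of its top face, 10 mm above the bench, axes as the dispenser's; in the dispenser's frame at x = -42, y = +95 or -95 mm.
- pad_yellow: yellow pad, the same, at the other end of the tray
- tablet_yellow_center (a point): centre of the tablet (same size) already lying on the yellow pad; to be left alone
- cup_blue: clear plastic cup with blue labels, 92 mm wide at the rim, 105 mm high, standing beside the dispenser; origin under its middle
- cup_yellow: clear plastic cup with yellow labels, the same size, standing at the dispenser's other side
- jar: white screw-top jar with blue lid, 60 mm diameter, 60 mm high; origin under its middle
- reagent: amber bottle, 66 mm diameter, 165 mm high; origin under its middle
- spatula: steel lab spatula with a dark wooden handle, 180 mm long, 8 mm high, lying on the bench in front of the tray; origin under its middle, its x axis points to the blade
- stopper: red-brown rubber stopper, 36 mm wide, 28 mm high; origin under its middle
There are look-alikes about, which are no part of the job. Leave any black or turquoise look-alike of the part that bears tablet_yellow_center alone.

How it is judged:
On the way, in this order (a step that is already met when the one before it is completed fails the run):
1. the plunger is pressed fully down (value of joint plunger above 0.018 m), for 0.05 s.
2. the plunger is back up and one tablet is out on the tray (value of joint plunger below 0.003 m and x of tablet1_center in the frame of dispenser between -0.056 and -0.03 m and z of tablet1_center in the frame of dispenser between 0.012 and 0.018 m), for 0.1 s.
3. the tablet lies on the blue pad (x of tablet1_center in the frame of pad_blue between -0.013 and 0.013 m and y of tablet1_center in the frame of pad_blue between -0.013 and 0.013 m and z of tablet1_center in the frame of pad_blue between 0.002 and 0.008 m), for 0.2 s.
At the end, for the whole second after the job is handed in: The ejected tablet lies flat and still, wholly on the blue pad (its centre within 13 mm of the pad's middle along each side); the plunger is up (under 3 mm); the earlier tablet is still on the yellow pad and the other three tablets are in the magazine (all of step 3 and angle between tablet1_center's own z axis and vertical below 0.12 rad and linear speed of tablet1 below 0.01 m/s and x of tablet_yellow_center in the frame of pad_yellow between -0.013 and 0.013 m and y of tablet_yellow_center in the frame of pad_yellow between -0.013 and 0.013 m and z of tablet_yellow_center in the frame of pad_yellow between 0.002 and 0.008 m and x of each of tablet2_center, tablet3_center, tablet4_center in the frame of dispenser above -0.012 m and value of joint plunger below 0.003 m); the robot touches nothing.
It fails at once if a second tablet leaves the magazine (not (x of tablet2_center in the frame of dispenser above -0.012 m) or not (x of tablet3_center in the frame of dispenser above -0.012 m) or not (x of tablet4_center in the frame of dispenser above -0.012 m)).
It fails at once if the ejected tablet is lifted off the tray (more than 6 mm) (z of tablet1_center in the frame of dispenser above 0.021 m).
It fails at once if the tablet on the yellow pad is moved more than 10 mm (distance of tablet_yellow_center from where it was at the start of the episode above 0.01 m).
It fails at once if a cup, the jar, the bottle, the spatula or the stopper is moved more than 20 mm (distance of any of cup_blue, cup_yellow, jar, reagent, spatula, stopper from where it was at the start of the episode above 0.02 m).
It also fails if it takes over 43 s, if anything falls off the work surface, if the arm or the gripper's body presses on something with over 40 N, if the wrist force passes 120 N, or if a joint passes its speed limit or range.

## Robot

A 6-joint arm with a two-finger parallel gripper is mounted at the origin on the work surface. World frame = base frame: x ahead of the robot, y to its left, z up, the work surface at z = 0. Lengths are in m, angles in rad, forces in N, time in s.
With the tool pointing down it reaches from about 0.375 to 0.925 m from the base axis. Payload 5.7 kg.
Tool frame: the origin (TCP) lies midway between the tips of the shut fingers; the grasp point (between the pads) lies 19 mm behind it; z points along the fingers, y is the line along which they close (so a half turn about z gives the same grasp; the last joint's range is limited). The gripper opens to 88 mm and grips with 3 to 60 N. Pads are 20 mm wide; open, the fingers measure 115 mm over their backs; the gripper's body (75 mm by 178 mm) begins 61 mm behind the grasp point.
Start: joints at [-1.263, 0.359, 1.51, -0, 1.272, -0.115], TCP at [0.246, -0.547, 0.223] pointing down, gripper open.
Joint ranges: [-2.97, 2.97], [-1.01, 2.36], [0.21, 2.38], [-0.96, 4.11], [0.2, 2.71], [-2.98, 2.98]. Speed limits (rad/s): [2.39, 2.39, 3.14, 3.14, 3.14, 3.14].

## Interface

Orientations are given as a unit quaternion [x, y, z, w].
In Python, from bench import move_ptp, servo_line, goto_joints, move_gripper, sleep, inverse_kinematics, capture, PlanningError, close_job, spot_in, silhouettes, current_clock, current_joint_pos, current_qvel, current_joint_torque, current_position, current_orientation, current_force, current_torque, current_finger_gap, current_grip_force gives the robot as it stands. Calls block until the motion is done:
- move_ptp(position, orientation): joint-space move of the TCP to a pose.
- servo_line(position, orientation=None, rate=0.15, contact_N=None): straight line of the TCP; orientation=None keeps the orientation; rate is the mean speed in m/s. With contact_N (N) it stops when the force on the tool has changed by that much, and returns True; else False.
- goto_joints(angles): joint-space move.
- move_gripper(opening): finger opening in m; the grip force is fixed at half the most; returns when the fingers have stopped.
- sleep(seconds).
- inverse_kinematics(position, orientation): joint angles nearest the present ones, or None.
- capture(name): name is "side" or "top"; returns a dict with "image" (384x512x3 uint8, blue, green, red), "range_z" (384x512 float32, m along the optical axis (not along the pixel's ray), 0 where there is no reading), "intrinsics" (3x3 intrinsics, pixels), "R" (3x3) and "t" (3): a world point X has camera coordinates R X + t. Camera axes: x right, y down, z forward; pixel columns grow to the right and rows downward; lengths in m; the calibration is good to about 2 mm. A picture is of the moment at which its call begins.
A pose or a line that the arm cannot do raises PlanningError and nothing moves.
- close_job(): hands the job in; it is judged then, once.
Trained networks look in the newest picture that a camera, given by its name, has taken for a name from the list of things; names that differ only in an ending like _2 or _b are one class to them, and where a whole thing is asked for, a point or a joint stands for the part that bears it (a point fixed in the world has none). Each returns a list of dicts, best first, with "conf" (0 to 1); they miss things now and then, are a little off and sometimes report something else, mostly with a low value. They report only what shows in the picture. A call takes as long as a camera call. They do not tell look-alikes from the thing itself.
- spot_in(camera, query): "xy" ([column, row] in pixels, amid what is visible of it).
- silhouettes(camera, query): "region" (384x512 bool, what is visible of it) and "xy" ([column, row] in pixels, amid what is visible of it).
Readings, each from a call of its own:
- current_clock(): time.
- current_joint_pos(): joint angles.
- current_qvel(): joint speeds.
- current_joint_torque(): joint torques, N m.
- current_position(): TCP position.
- current_orientation(): TCP orientation.
- current_force(): force on the tool from outside, world axes, zero at the start.
- current_torque(): the same for the moment, N m.
- current_finger_gap(): finger opening in m.
- current_grip_force(): force on a finger pad.
Only numpy, scipy, OpenCV 4.12 (cv2) and the standard library are available. Lean on these libraries where they do the work, as an engineer would, in place of code of your own. Each camera call takes 0.05 s, during which the arm holds its last target. There are 200 camera calls.

## Working session

There is one attempt and no reset: what is moved stays moved. The work goes in short steps, each a Python script; the robot and the scene stay as the last script left them, time stands still between calls to the robot, and variables do not carry over. Pictures are saved under pics/ and viewed, at most 10 in all, crops included, and the job is handed in when it is done.

```bash
mkdir -p pics; cat > h.py <<'E'
import numpy as np, cv2
from bench import *
def world(c,uv,z=None,win=2):
    """pixel -> world; by plane height z or by depth"""
    K,R,t=c["intrinsics"],c["R"],c["t"]
    r=np.linalg.solve(K,np.array([uv[0],uv[1],1.]))
    o=-R.T@t; d=R.T@r
    if z is not None: return o+d*(z-o[2])/d[2]
    u,v=np.round(uv).astype(int)
    p=c["range_z"][v-win:v+win+1,u-win:u+win+1]; p=p[p>0]
    return o+d*np.median(p)
E
python3 - <<'E'
from h import *
ims=[]
for n in("top","side"):
    c=capture(n); cv2.imwrite(f"pics/{n}0.png",cv2.resize(c["image"],(800,600)))
    for q in("plunger_top","magazine_top","pad_blue","pad_yellow","tablet_yellow_center","dispenser","cup_blue","cup_yellow","jar","reagent","spatula","stopper"):
        for d in spot_in(n,q)[:4]:
            if d["conf"]>.3: print(n,q,round(d["conf"],2),np.round(d["xy"]),np.round(world(c,d["xy"]),3))
print(current_clock())
E
```

```text
top plunger_top 0.55 [323. 152.] [ 0.633 -0.108  0.123]
top magazine_top 0.65 [314. 192.] [ 0.557 -0.097  0.063]
top pad_blue 0.61 [355. 206.] [ 0.529 -0.201  0.011]
top pad_yellow 0.52 [278. 204.] [ 0.536 -0.019  0.011]
top tablet_yellow_center 0.66 [241. 242.] [0.448 0.066 0.012]
top tablet_yellow_center 0.54 [212. 228.] [0.479 0.136 0.011]
top tablet_yellow_center 0.48 [285. 284.] [ 0.351 -0.034  0.011]
top tablet_yellow_center 0.39 [278. 205.] [ 0.534 -0.021  0.011]
top dispenser 0.55 [317. 195.] [ 0.551 -0.105  0.062]
top cup_blue 0.67 [257. 127.] [0.723 0.029 0.011]
top cup_blue 0.47 [324. 150.] [ 0.636 -0.112  0.123]
top cup_yellow 0.83 [390. 141.] [ 0.682 -0.284  0.021]
top cup_yellow 0.63 [318. 194.] [ 0.553 -0.106  0.063]
top jar 0.9 [212. 189.] [0.565 0.128 0.061]
top spatula 0.77 [307. 253.] [ 0.42  -0.086  0.008]
top stopper 0.8 [393. 244.] [ 0.442 -0.277  0.029]
side plunger_top 0.66 [174. 183.] [ 0.633 -0.108  0.123]
side magazine_top 0.63 [182. 202.] [ 0.64  -0.085  0.077]
side magazine_top 0.39 [115. 191.] [ 0.692 -0.231  0.097]
side pad_blue 0.66 [167. 178.] [ 0.511 -0.216  0.01 ]
side pad_yellow 0.53 [230. 204.] [ 0.535 -0.017  0.013]
side tablet_yellow_center 0.63 [295. 211.] [0.485 0.139 0.011]
side tablet_yellow_center 0.5 [272. 196.] [0.456 0.066 0.011]
side tablet_yellow_center 0.42 [278. 228.] [0.591 0.136 0.049]
side dispenser 0.95 [179. 202.] [ 0.647 -0.089  0.084]
side cup_blue 0.95 [217. 237.] [0.659 0.014 0.028]
side cup_yellow 0.63 [115. 188.] [ 0.637 -0.283  0.046]
side jar 0.72 [280. 228.] [0.592 0.141 0.05 ]
side reagent 0.76 [ 86. 162.] [ 0.629 -0.37   0.093]
side reagent 0.62 [180. 204.] [ 0.647 -0.086  0.079]
side spatula 0.73 [223. 172.] [ 0.421 -0.097  0.006]
1.3
```

View pics/top0.png

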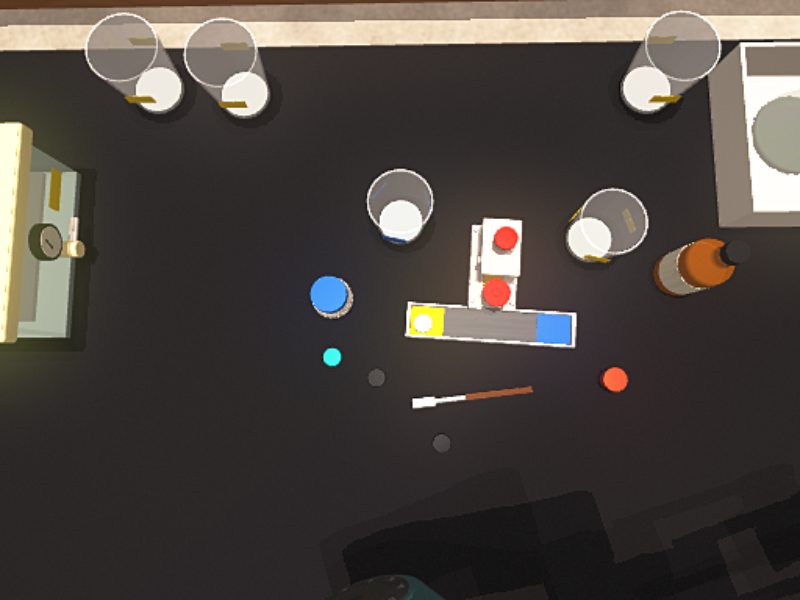

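View pics/side0.png

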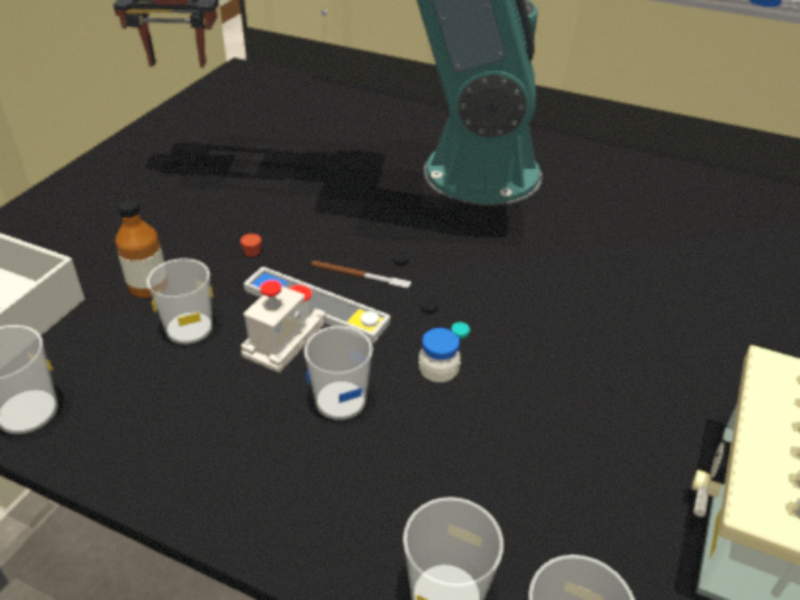

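The blue pad is at 800-px (555,328), the robot's right, and the yellow pad with its tablet at (425,321). The plunger is at (506,238) and the magazine cap at (496,292). The black and turquoise discs are decoys. Next I'll fit the dispenser pose from colour masks.

```bash
cat > fit.py <<'E'
from h import *
c=capture("top"); h=cv2.cvtColor(c["image"],cv2.COLOR_BGR2HSV)
def cen(lo,hi,uv,hue2=None):
    m=cv2.inRange(h,lo,hi)
    if hue2: m|=cv2.inRange(h,*hue2)
    n,l,s,ct=cv2.connectedComponentsWithStats(m)
    i=min(range(1,n),key=lambda i:np.hypot(*(ct[i]-uv))+(1e3 if s[i,4]<25 else 0))
    pts=np.argwhere(l==i)[:,::-1].astype(np.float32)
    r=cv2.minAreaRect(pts); return np.array(r[0]),r,len(pts)
red=dict(lo=(0,130,90),hi=(8,255,255),hue2=((172,130,90),(180,255,255)))
P=[("pl",cen(uv=(323,152),**red),.122,(.065,0)),("mag",cen(uv=(317,187),**red),.066,(0,0)),
   ("blue",cen((95,120,80),(125,255,255),(355,210)),.010,(-.042,-.095)),
   ("yel",cen((20,120,90),(35,255,255),(272,205)),.010,(-.042,.095))]
W=np.array([world(c,p[1][0],p[2])[:2] for p in P]); D=np.array([p[3] for p in P])
for p,w in zip(P,W): print(p[0],np.round(p[1][0],1),np.round(p[1][1][1],1),p[1][2],np.round(w,4))
a,b=D-D.mean(0),W-W.mean(0)
yaw=np.arctan2((a[:,0]*b[:,1]-a[:,1]*b[:,0]).sum(),(a*b).sum())
Rz=np.array([[np.cos(yaw),-np.sin(yaw)],[np.sin(yaw),np.cos(yaw)]])
o=W.mean(0)-Rz@D.mean(0)
print("o",o,"yaw",yaw,"res mm",np.round((W-D@Rz.T-o)*1e3,1))
np.savez("pose.npz",o=o,yaw=yaw)
from scipy.spatial.transform import Rotation as Ro
for k in(0,np.pi):
    q=(Ro.from_euler("z",yaw+k)*Ro.from_euler("x",np.pi)).as_quat()
    for d,z in(((.065,0),.16),((-.042,.045),.014),((-.042,-.07),.014)):
        r=inverse_kinematics([*(o+Rz@d),z],q); print(k,None if r is None else np.round(r,2))
print(current_clock())
E
python3 fit.py
```

```text
pl [323.5 152. ] [14. 15.] 183 [ 0.6327 -0.1097]
mag [317.5 186.5] [17. 17.] 253 [ 0.5687 -0.1049]
blue [354.  210.2] [21.3 18.4] 389 [ 0.5203 -0.1979]
yel [272.5 205. ] [18. 21.] 267 [ 0.5333 -0.0073]
o [ 0.56850517 -0.10528516] yaw -0.06781021395619348 res mm [[-0.7 -0.1]
 [ 0.2  0.4]
 [ 0.1 -0.7]
 [ 0.3  0.3]]
0 [-0.28  0.48  1.48 -0.    1.18  1.36]
0 [-0.24  0.54  1.85 -0.    0.75  1.4 ]
0 [-0.44  0.56  1.81 -0.    0.77  1.19]
3.141592653589793 [-0.28  0.48  1.48  0.    1.18 -1.78]
3.141592653589793 [-0.24  0.54  1.85  0.    0.75 -1.74]
3.141592653589793 [-0.44  0.56  1.81  0.    0.77 -1.95]
1.35
```

```bash
cat >> h.py <<'E'
from scipy.spatial.transform import Rotation as Ro
try:
    _p=np.load("pose.npz"); o,yaw=_p["o"],float(_p["yaw"])
    Rz=Ro.from_euler("z",yaw).as_matrix()[:2,:2]
    Q=(Ro.from_euler("z",yaw)*Ro.from_euler("x",np.pi)).as_quat()
    at=lambda x,y,z: [*(o+Rz@[x,y]),z]
    loc=lambda w: np.r_[Rz.T@(np.array(w)[:2]-o),w[2]]
except FileNotFoundError: pass
E
python3 - <<'E'
from h import *
move_gripper(0)
move_ptp(at(.065,0,.20),Q)
servo_line(at(.065,0,.130),Q,.1)
print(servo_line(at(.065,0,.097),Q,.025,contact_N=16),current_position(),current_force())
sleep(.15)
servo_line(at(.065,0,.20),Q,.06)
c=capture("top")
cv2.imwrite("pics/top1.png",cv2.resize(c["image"][150:270,230:390],(800,600),interpolation=cv2.INTER_CUBIC))
for d in spot_in("top","tablet1_center"): print(d["conf"],d["xy"],np.round(loc(world(c,d["xy"],.02)),4))
print(current_clock())
E
```

```text
True [ 0.63361953 -0.10973633  0.10254852] [-0.87650641  0.40698047  7.60151321]
8.725
```

View pics/top1.png

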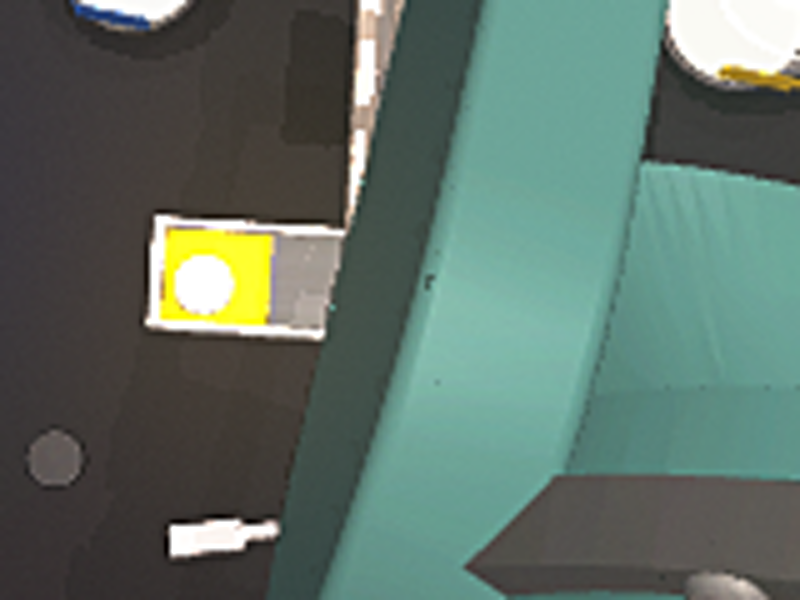

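The arm hides the tray and only the yellow pad and its tablet show, unmoved, at crop (203,284). I'll swing the arm aside and look again.

```bash
python3 - <<'E'
from h import *
move_ptp(at(-.042,.22,.15),Q)
c=capture("top")
cv2.imwrite("pics/top2.png",cv2.resize(c["image"][140:260,250:410],(800,600),interpolation=cv2.INTER_CUBIC))
for q in("tablet1_center","plunger_top"):
  for d in spot_in("top",q): print(q,round(d["conf"],2),d["xy"],np.round(loc(world(c,d["xy"],.02)),4),np.round(world(c,d["xy"])[2],3))
print(current_clock())
E
```

```text
tablet1_center 0.73 [317.7, 196.3] [-0.0157 -0.0082  0.02  ] 0.032
tablet1_center 0.54 [311.8, 205.1] [-0.0371  0.0046  0.02  ] 0.021
plunger_top 0.39 [314.9, 189.1] [ 0.0008 -0.0009  0.02  ] 0.064
9.8583
```

View pics/top2.png

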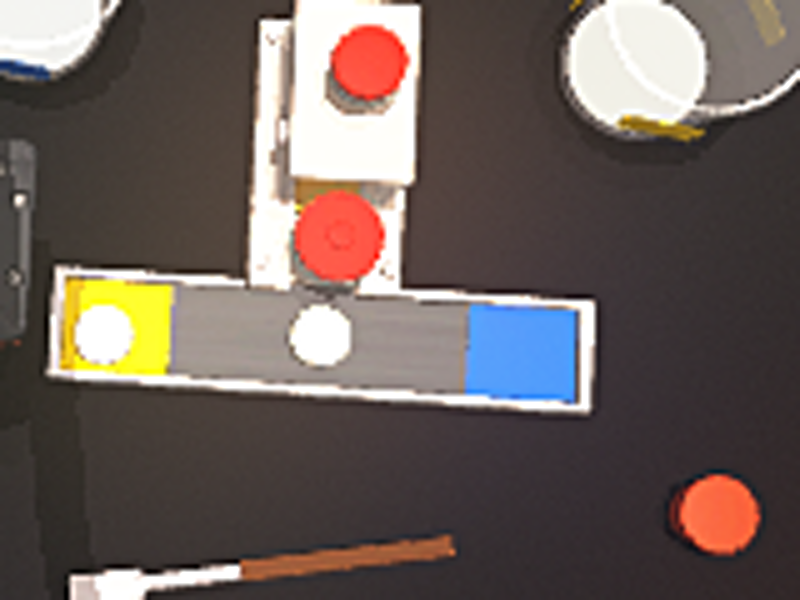

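One tablet lies out at crop (321,334), i.e. px (314.2,206.8), and the plunger is up. The yellow tablet hasn't moved. Now I'll push.

```bash
python3 - <<'E'
from h import *
c=capture("top"); t=loc(world(c,(314.2,206.8),.02)); print("tablet",t)
x=-.042
move_ptp(at(x,t[1]+.043,.09),Q)
servo_line(at(x,t[1]+.043,.03),Q,.1)
print(servo_line(at(x,t[1]+.043,.0135),Q,.03,contact_N=6),current_position())
print(servo_line(at(x,-.066,.0135),Q,.05,contact_N=15),loc(current_position()),current_force())
sleep(.2)
servo_line(at(x,-.050,.0135),Q,.05)
servo_line(at(x,-.050,.09),Q,.1)
move_ptp(at(x,.20,.15),Q)
c=capture("top")
cv2.imwrite("pics/top3.png",cv2.resize(c["image"][140:260,250:410],(800,600),interpolation=cv2.INTER_CUBIC))
print(current_clock())
E
```

```text
tablet [-0.04075384 -0.00115925  0.02      ]
False [ 0.52936164 -0.06069817  0.01336718]
False [-0.04201033 -0.06584105  0.01347999] [ 0.26666415 -0.40791019 -0.76564292]
17.0833
```

View pics/top3.png

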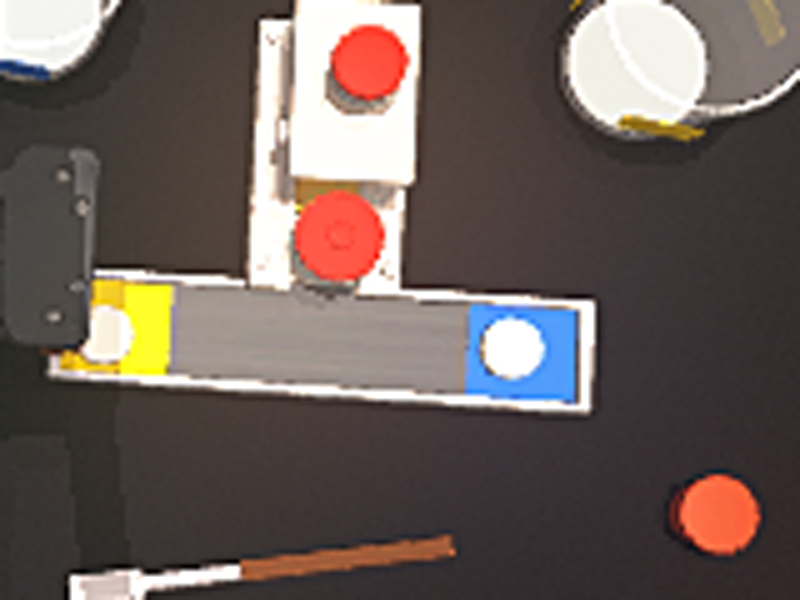

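The tablet lies wholly on the blue pad, at crop (513,348) against the pad's middle at about (521,353), roughly 4 mm off. The plunger is up and the yellow tablet is in place, so I'm handing in.

```bash
python3 - <<'E'
from h import *
c=capture("top"); t=loc(world(c,(352.6,209.6),.02)); print(t)
if abs(t[1]+.095)<.009 and abs(t[0]+.042)<.01: print(close_job())
E
```

```text
[-0.04165132 -0.08988477  0.02      ]
the job is handed in; nothing more can be done
None
```

I pressed the plunger once, one tablet came out, and I slid it wholly onto the blue pad, about 5 mm from the pad's middle; the yellow-pad tablet and everything else in view stayed put, and the job is handed in (no verdict was returned).

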